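Return the service tools to their foam inlays

ROBOT

A 6-joint arm with a two-finger parallel gripper is mounted at the origin on the work surface. World frame = base frame: x ahead of the robot, y to its left, z up, the work surface at z = 0. Lengths are in m, angles in rad, forces in N, time in s.
With the tool pointing down it reaches from about 0.4 to 0.925 m from the base axis. Payload 3.4 kg.
Tool frame: the origin (TCP) lies between the finger pads; the fingertips stand 17 mm ahead of it and the grasp point (between the pads) lies 2 mm behind it; z points along the fingers, y is the line along which they close (so a half turn about z gives the same grasp; the last joint's range is limited). The gripper opens to 85 mm and grips with 20 to 120 N. Pads are 22 mm wide; open, the fingers measure 114 mm over their backs; the gripper's body (76 mm by 85 mm) begins 54 mm behind the grasp point. The pads swing forward as they close: fully open they stand 13 mm farther back than shut.
Start: joints at [1.133, 0.307, 1.506, -0, 1.328, -0.073], TCP at [0.205, 0.537, 0.222] pointing down, gripper open.
Joint ranges: [-3.12, 3.12], [-1.05, 2.28], [0.14, 2.33], [-1.42, 4.57], [0.1, 2.73], [-2.68, 2.68]. Speed limits (rad/s): [2.57, 2.57, 3.14, 3.14, 3.14, 3.14].

INTERFACE

Orientations are given as a 3x3 rotation matrix whose columns are the frame's x, y, z axes.
In Python, from plant import ctrl gives the robot as it stands. The module is installed in compiled form; this text tells all that it offers. Calls block until the motion is done:
- ctrl.goto(position, orientation): joint-space move of the TCP to a pose.
- ctrl.servo_line(position, ori=None, vel=0.15, f_stop=None): straight line of the TCP; ori=None keeps the orientation; vel is the mean speed in m/s. With f_stop (N) it stops when the force on the tool has changed by that much, and returns True; else False.
- ctrl.move_j(angles): joint-space move.
- ctrl.set_gripper(opening, effort=None): finger opening in m; effort is the grip in N (None keeps the last); returns when the fingers have stopped.
- ctrl.dwell(seconds).
- ctrl.inverse_kinematics(position, orientation): joint angles nearest the present ones, or None.
- ctrl.grab_frame(name): name is "scene" or "top"; returns a dict with "pixels" (480x640x3 uint8, blue, green, red), "mtx" (3x3 intrinsics, pixels), "origin" and "rotation" of the camera in the world. Camera axes: x right, y up, looking along -z (the intrinsics and any distortion apply to the point x, -y, -z); pixel columns grow to the right and rows downward; lengths in m; the calibration is good to about 2 mm. A picture is of the moment at which its call begins. There is no depth.
A pose or a line that the arm cannot do raises ctrl.PlanningError and nothing moves.
- ctrl.hand_in(): hands the job in; it is judged then, once.
Trained networks look in the newest picture that a camera, given by its name, has taken for a name from the list of things; names that differ only in an ending like _2 or _b are one class to them, and where a whole thing is asked for, a point or a joint stands for the part that bears it (a point fixed in the world has none). Each returns a list of dicts, best first, with "score" (0 to 1); they miss things now and then, are a little off and sometimes report something else, mostly with a low value. They report only what shows in the picture. A call takes as long as a camera call. They do not tell look-alikes from the thing itself.
- ctrl.boxes_of(label, camera): "rect" ([left, top, right, bottom] in pixels, round what is visible of it).
- ctrl.trace(label, camera): "region" (480x640 bool, what is visible of it) and "rect" ([left, top, right, bottom] in pixels, round what is visible of it).
Readings, each from a call of its own:
- ctrl.read_time_s(): time.
- ctrl.read_joint_positions(): joint angles.
- ctrl.read_joint_velocities(): joint speeds.
- ctrl.read_joint_torque(): joint torques, N m.
- ctrl.read_tcp_pos(): TCP position.
- ctrl.read_tcp_rot(): TCP orientation.
- ctrl.read_force(): force on the tool from outside, world axes, zero at the start.
- ctrl.read_moment(): the same for the moment, N m.
- ctrl.read_opening(): finger opening in m.
- ctrl.read_grip_force(): force on a finger pad.
Only numpy, scipy, OpenCV 4.12 (cv2) and the standard library are available. Lean on these libraries where they do the work, as an engineer would, in place of code of your own. Each camera call takes 0.05 s, during which the arm holds its last target. There are 200 camera calls.

TASK

The repair is done: put each of the four tools (red diagonal cutters, blue long-nose pliers, screwdriver, pocket multimeter) back into the foam inlay whose cut-out has its shape, lying flat on the yellow floor with its working end at the matching end of the cut-out and the meter face up (it may lie either way round). Lay them in, do not drop or toss them, and do not push or tip the mug.

Things in the scene. Friction and masses are not known exactly. Their poses are not given: they have to be found in the camera images.
- cutters: Loose diagonal cutters lying flat: red handles with black bands, short steel head; 106 mm long, 13 mm thick, 80 g. Origin on the underside, beneath the pivot, which is the grip point: there the head is a flat-sided steel block 28 mm wide (y), from x -14 to 12. x points to the cutting tip (at x 34); handles reach back to x -72, at most 51 mm wide overall. z up.
- pliers: Loose long-nose pliers lying flat: blue handles with dark bands, long tapering steel nose; 154 mm long, 13 mm thick, 100 g. Origin on the underside, beneath the pivot, which is the grip point: there the head is a flat-sided steel block 22 mm wide (y), from x -14 to 14. x points to the nose tip (at x 62); handles reach back to x -92, at most 49 mm wide overall. z up.
- screwdriver: Loose screwdriver lying on a flat of its eight-sided handle: black handle, red bands, steel blade; 165 mm long, 80 g. Handle 26 mm across flats (width and height), x -60 to 30; blade 6 mm thick, at height 13, to x 105. Origin on the underside of the handle at the grip point, near the balance point; x to the blade tip, z up from the flat it lies on.
- multimeter: Loose pocket multimeter lying face up: orange case with dark face, pale display, round dial; 105 (x) x 52 (y) x 26 mm high (dial to 32), 150 g. Origin at the centre of the underside; x towards the display end. Grip across the 52 mm.
- inlay_cutters: Fixed foam block 200 x 110 mm (y +-55), 24 high: dark top, yellow floor 8 above the bench (cut-out 16 deep); finger channel x -22 to 22 right across at floor level, grey beside the yellow. Origin: on the bench, where the tool's origin belongs; z up. Cut-out for the cutters (short jaws): handle part x -81 to -22, 70 wide, 52 at the channel; jaw part x 22 to 43, 40 to 30 wide. x to the jaw end.
- inlay_pliers: Fixed foam block 200 x 110 mm (y +-55), 24 high: dark top, yellow floor 8 above the bench (cut-out 16 deep); finger channel x -22 to 22 right across at floor level, grey beside the yellow. Origin: on the bench, where the tool's origin belongs; z up. Cut-out for the pliers (long nose): handle part x -101 to -22, 68 wide, 52 at the channel; nose part x 22 to 71, 40 to 26 wide. x to the nose end.
- inlay_driver: Fixed foam block 200 x 110 mm (y +-55), 24 high: dark top, yellow floor 8 above the bench (cut-out 16 deep); finger channel x -22 to 22 right across at floor level, grey beside the yellow. Origin: on the bench, where the tool's origin belongs; z up. Cut-out for the screwdriver: handle part x -69 to 39, 44 wide; blade slot x 39 to 114, 23 wide. x to the blade end.
- inlay_meter: Fixed foam block 200 x 110 mm (y +-55), 24 high: dark top, yellow floor 8 above the bench (cut-out 16 deep); finger channel x -22 to 22 right across at floor level, grey beside the yellow. Origin: on the bench, where the tool's origin belongs; z up. Cut-out for the multimeter: rectangle x -61.5 to 61.5, 70 wide; the meter may lie either way round, face up.
- mug: Bystander: loose yellow-green mug, 76 mm across and 90 mm high, handle on its +y side, upright. Origin at the centre of its underside.
Mind the look-alikes: they are no part of the job. Of the things like the screwdriver, leave any that is green or pink; of the rest the larger one is meant.

How it is judged:
At the end, for the whole second after the job is handed in: Each tool at rest in its own inlay: origins within 12 mm in the inlay's x and y, underside under 2.5 mm above the yellow floor, tilt under 0.05 rad, x axes in line within 0.2 rad (the meter either way round). Mug upright, within 20 mm of its start (x of cutters in the frame of inlay_cutters between -0.012 and 0.012 m and y of cutters in the frame of inlay_cutters between -0.012 and 0.012 m and z of cutters in the frame of inlay_cutters below 0.0105 m and angle between each of cutters, pliers, screwdriver, multimeter's own z axis and vertical below 0.05 rad and angle between the x axis of cutters and the x axis of inlay_cutters, either way round below 0.2 rad and linear speed of each of cutters, pliers, screwdriver, multimeter below 0.02 m/s and angular speed of each of cutters, pliers, screwdriver, multimeter below 0.2 rad/s and x of pliers in the frame of inlay_pliers between -0.012 and 0.012 m and y of pliers in the frame of inlay_pliers between -0.012 and 0.012 m and z of pliers in the frame of inlay_pliers below 0.0105 m and angle between the x axis of pliers and the x axis of inlay_pliers, either way round below 0.2 rad and x of screwdriver in the frame of inlay_driver between -0.012 and 0.012 m and y of screwdriver in the frame of inlay_driver between -0.012 and 0.012 m and z of screwdriver in the frame of inlay_driver below 0.0105 m and angle between the x axis of screwdriver and the x axis of inlay_driver, either way round below 0.2 rad and x of multimeter in the frame of inlay_meter between -0.012 and 0.012 m and y of multimeter in the frame of inlay_meter between -0.012 and 0.012 m and z of multimeter in the frame of inlay_meter below 0.0105 m and angle between the x axis of multimeter and the x axis of inlay_meter, either way round below 0.2 rad and distance of mug from where it was at the start of the episode below 0.02 m and angle between mug's own z axis and vertical below 0.15 rad); the robot touches nothing.
It fails at once if the red diagonal cutters falls or is tossed: it moves faster than 0.6 m/s (a fall of about 18 mm) without the fingers on it (linear speed of cutters above 0.6 m/s and contact force between the fingers and cutters below 0.02 N).
It fails at once if the blue long-nose pliers falls or is tossed: it moves faster than 0.6 m/s (a fall of about 18 mm) without the fingers on it (linear speed of pliers above 0.6 m/s and contact force between the fingers and pliers below 0.02 N).
It fails at once if the screwdriver falls or is tossed: it moves faster than 0.6 m/s (a fall of about 18 mm) without the fingers on it (linear speed of screwdriver above 0.6 m/s and contact force between the fingers and screwdriver below 0.02 N).
It fails at once if the multimeter falls or is tossed: it moves faster than 0.6 m/s (a fall of about 18 mm) without the fingers on it (linear speed of multimeter above 0.6 m/s and contact force between the fingers and multimeter below 0.02 N).
It fails at once if the mug is pushed more than 20 mm or tipped (distance of mug from where it was at the start of the episode above 0.02 m or angle between mug's own z axis and vertical above 0.3 rad).
It also fails if it takes over 112 s, if anything falls off the work surface, if the arm or the gripper's body presses on something with over 40 N, if the wrist force passes 120 N, or if a joint passes its speed limit or range.

## Working session

There is one attempt and no reset: what is moved stays moved. The work goes in short steps, each a Python script; the robot and the scene stay as the last script left them, time stands still between calls to the robot, and variables do not carry over. Pictures are saved under pics/ and viewed, at most 14 in all, crops included, and the job is handed in when it is done.

```bash
mkdir -p pics; python3 - <<'E'
from plant import ctrl
import cv2, numpy as np, pickle
out={}
for c in ("scene","top"):
    f=ctrl.grab_frame(c); cv2.imwrite(f"pics/{c}0.png",f["pixels"]); print(c,f["mtx"].tolist(),f["origin"],np.round(f["rotation"],4).tolist(),[k for k in f])
    out[c]=f
    for l in ["cutters","pliers","screwdriver","multimeter","inlay_cutters","inlay_pliers","inlay_driver","inlay_meter","mug"]:
        r=ctrl.trace(l,c); out[c,l]=r
        print(l,[(round(d["score"],2),[int(v) for v in d["rect"]],int(d["region"].sum())) for d in r])
pickle.dump(out,open("p0.pkl","wb"))
print(ctrl.read_time_s())
E
```

```text
scene [[613.8967799959801, 0.0, 316.2577607855463], [0.0, 613.8967799959801, 238.56075907572077], [0.0, 0.0, 1.0]] [ 1.20448773 -0.56799301  1.21814425] [[0.5758, -0.6487, 0.4976], [0.8175, 0.4464, -0.364], [0.014, 0.6164, 0.7873]] ['pixels', 'mtx', 'origin', 'rotation']
cutters [(0.57, [327, 205, 364, 233], 356)]
pliers [(0.59, [175, 280, 239, 313], 672)]
screwdriver [(0.9, [259, 238, 320, 271], 455), (0.85, [111, 279, 140, 296], 242), (0.84, [362, 124, 399, 147], 297), (0.8, [174, 213, 187, 237], 155)]
multimeter [(0.89, [404, 164, 433, 195], 635), (0.62, [250, 307, 350, 400], 4581)]
inlay_cutters []
inlay_pliers [(0.65, [404, 219, 491, 291], 3350)]
inlay_driver [(0.69, [363, 252, 454, 336], 3871)]
inlay_meter [(0.95, [248, 307, 349, 403], 4622)]
mug [(0.64, [469, 172, 508, 219], 1248), (0.64, [403, 218, 492, 291], 3440)]
top [[515.2986851928342, 0.0, 325.3457781903312], [0.0, 515.2986851928342, 239.23041193807265], [0.0, 0.0, 1.0]] [ 0.33982753 -0.03350978  1.16020459] [[0.0056, 0.9962, -0.0867], [-1.0, 0.0053, -0.003], [-0.0025, 0.0867, 0.9962]] ['pixels', 'mtx', 'origin', 'rotation']
cutters [(0.86, [247, 229, 291, 249], 545)]
pliers [(0.67, [425, 225, 489, 244], 671)]
screwdriver [(0.86, [511, 284, 537, 337], 305), (0.81, [135, 307, 159, 354], 570), (0.63, [419, 315, 457, 358], 290), (0.57, [313, 229, 386, 247], 530)]
multimeter [(0.94, [138, 221, 191, 264], 1172)]
inlay_cutters [(0.8, [320, 91, 374, 181], 4336)]
inlay_pliers [(0.89, [185, 97, 239, 185], 4388), (0.25, [137, 219, 190, 261], 1243)]
inlay_driver [(0.73, [88, 144, 143, 186], 1598)]
inlay_meter [(0.7, [384, 92, 441, 182], 4426)]
mug [(0.71, [88, 148, 146, 189], 1544), (0.36, [321, 92, 371, 181], 4302)]
1.0
```

```bash
python3 - <<'E'
import cv2
for c in ("scene","top"):
    im=cv2.imread(f"pics/{c}0.png")
    cv2.imwrite(f"pics/{c}0b.png",cv2.resize(im[:, :] if c=="scene" else im[70:390,60:560],(800,600) if c=="scene" else (800,512),interpolation=cv2.INTER_CUBIC))
E
```

```text
(no output)
```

View pics/scene0b.png

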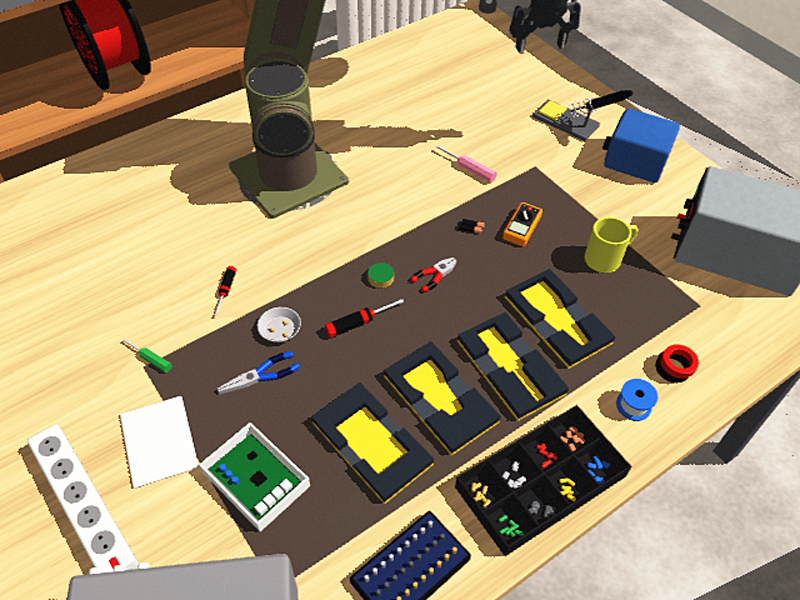

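View pics/top0b.png

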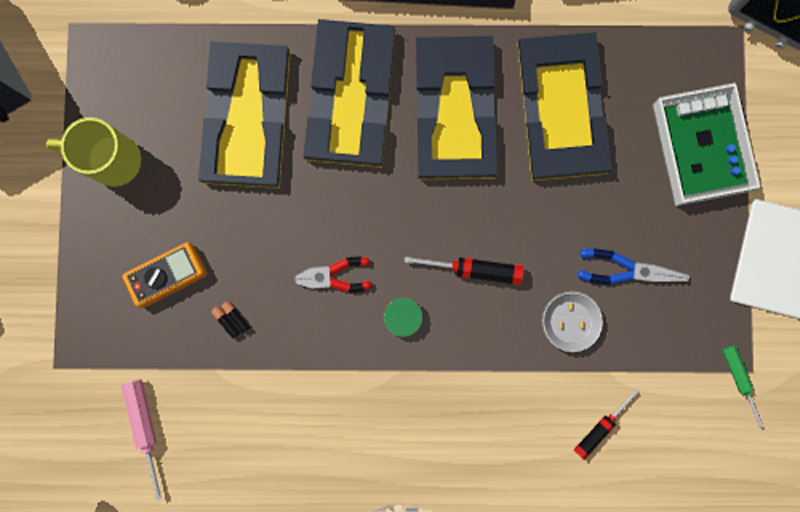

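The scene picture shows four inlays in a row, with the mug behind and to the right of them. The top picture (crop pixels /1.6 + offset) shows these things:
- **Inlays, left to right:** pliers, driver, cutters, meter, all with the working end up (+x).
- **Tools:** meter at about (163,242), cutters at (269,240), the large red and black driver at (350,238) and pliers at (457,236).
- **Mug:** at (118,168).
- **Look-alikes:** small black, green and pink drivers, all off the mat.

Next I fit poses by silhouette.

```bash
cat > vis.py <<'E'
import cv2, numpy as np
from scipy.optimize import minimize
def sym(p): return np.array([[x,s*y,z] for x,y,z in p for s in (1,-1)])/1000
M={ "cutters":sym([(34,4,3),(34,4,10),(12,14,0),(12,14,13),(-14,14,0),(-55,25.5,0),(-55,25.5,13),(-72,21,2),(-72,21,11)]),
 "pliers":sym([(62,2.5,3),(62,2.5,10),(14,11,0),(14,11,13),(-70,24.5,2),(-70,24.5,11),(-92,21,2),(-92,21,11)]),
 "screwdriver":sym([(105,3,10),(105,3,16),(30,13,8),(30,13,18),(30,5,0),(30,5,26),(-60,13,8),(-60,13,18),(-60,5,0),(-60,5,26)]),
 "multimeter":sym([(52.5,26,0),(52.5,26,26),(-52.5,26,0),(-52.5,26,26)])}
I={"inlay_cutters":[(-81,35),(-22,26),(22,20),(43,15)],"inlay_pliers":[(-101,34),(-22,26),(22,20),(71,13)],
 "inlay_driver":[(-69,22),(39,22),(39,11.5),(114,11.5)],"inlay_meter":[(-61.5,35),(61.5,35)]}
# handle part: constant width from the end to some point, then taper to the channel -> knee fitted
def proj(f,P):
    c=(P-f["origin"])@f["rotation"]; c=c*[1,-1,-1]; q=c@f["mtx"].T
    return q[:,:2]/q[:,2:]
def world(p,P):
    c,s=np.cos(p[2]),np.sin(p[2]); return P@np.array([[c,s,0],[-s,c,0],[0,0,1]])+[p[0],p[1],0]
def back(f,uv,z):
    d=np.linalg.solve(f["mtx"],[uv[0],uv[1],1])*[1,-1,-1]; d=f["rotation"]@d
    return (f["origin"]+d*(z-f["origin"][2])/d[2])
SC=4
def fill(polys,x0,y0,sh):
    m=np.zeros(sh,np.uint8)
    for q in polys: cv2.fillPoly(m,[np.round(((q-[x0,y0])*SC+SC/2-.5)*16).astype(np.int32)],255,shift=4)
    return m>0
def tool_sil(name):
    def g(f,p,x0,y0,sh):
        h=cv2.convexHull(proj(f,world(p,M[name])).astype(np.float32))[:,0]
        return fill([h],x0,y0,sh)
    return g
def inlay_sil(name):
    o=I[name]; xs=o[0][0]
    if name in("inlay_cutters","inlay_pliers"):  o=[o[0],(xs+(40 if "cut" in name else 40)*0+ (0),o[0][1])]+o[1:]
    def ring(z): 
        a=[(x,y,z) for x,y in o]+[(x,-y,z) for x,y in o[::-1]]; return np.array(a)/1000
    ch=np.array([(-22,-55,24),(22,-55,24),(22,55,24),(-22,55,24)])/1000
    def g(f,p,x0,y0,sh):
        P=lambda a: proj(f,world(p,a))
        return fill([P(ring(8))],x0,y0,sh)&fill([P(ring(24)),P(ch)],x0,y0,sh)
    return g
def fit(f,mask,g,p0s):
    ys,xs=np.nonzero(mask); x0,y0,x1,y1=xs.min()-30,ys.min()-30,xs.max()+30,ys.max()+30
    x0,y0=max(x0,0),max(y0,0)
    m=mask[y0:y1,x0:x1]; m=cv2.resize(m.astype(np.uint8)*255,None,fx=SC,fy=SC,interpolation=cv2.INTER_LINEAR)>127
    def cost(p):
        r=g(f,p,x0,y0,m.shape); return 1-(r&m).sum()/max(1,(r|m).sum())
    best=None
    for p0 in p0s:
        p0=np.array(p0); S=np.vstack([p0]+[p0+d for d in np.diag([.015,.015,.15])])
        r=minimize(cost,p0,method="Nelder-Mead",options=dict(initial_simplex=S,xatol=1e-4,fatol=1e-4,maxiter=250))
        if best is None or r.fun<best.fun: best=r
    return best.x,1-best.fun
def colmask(im,rect,yellow=False,pad=4):
    l,t,r,b=[int(v) for v in rect]; w=np.zeros(im.shape[:2],bool); w[max(0,t-pad):b+pad+1,max(0,l-pad):r+pad+1]=1
    hsv=cv2.cvtColor(im,cv2.COLOR_BGR2HSV)
    if yellow: m=(hsv[...,0]>15)&(hsv[...,0]<38)&(hsv[...,1]>120)&(hsv[...,2]>130)
    else: m=(hsv[...,2]>120)|((hsv[...,1]>130)&(hsv[...,2]>70))
    m=(m&w).astype(np.uint8)
    if yellow:
        n,l,s,_=cv2.connectedComponentsWithStats(m); return l==1+np.argmax(s[1:,4])
    n,l,s,_=cv2.connectedComponentsWithStats(m)
    k=np.isin(l,[i for i in range(1,n) if s[i,4]>=4])
    h=cv2.convexHull(np.argwhere(k)[:,::-1].astype(np.int32)); o=np.zeros_like(m); cv2.fillConvexPoly(o,h,1); return o>0
E
cat > fit0.py <<'E'
import pickle; from vis import *
d=pickle.load(open("p0.pkl","rb"))
R={"top":{"cutters":(247,229,291,249),"pliers":(425,225,489,244),"screwdriver":(313,229,386,247),"multimeter":(138,221,191,264),
"inlay_pliers":(185,97,239,185),"inlay_driver":(250,82,308,174),"inlay_cutters":(320,91,374,181),"inlay_meter":(384,92,441,182)},
"scene":{"cutters":(327,205,364,233),"pliers":(175,280,239,313),"screwdriver":(259,238,320,271),"multimeter":(404,164,433,195),
"inlay_pliers":(404,219,491,291),"inlay_driver":(363,252,454,336),"inlay_cutters":(308,273,400,364),"inlay_meter":(248,307,349,403)}}
res={};
for n in R["top"]:
    for c in("top","scene"):
        f=d[c]; rc=R[c][n]; inl="inlay" in n
        m=colmask(f["pixels"],rc,inl); ys,xs=np.nonzero(m)
        p=back(f,(xs.mean(),ys.mean()),.01)
        yaws=[0.] if inl else {"cutters":[1.57],"pliers":[-1.57],"screwdriver":[1.57],"multimeter":[-1.0,-2.0]}[n]
        off=0
        p,s=fit(f,m,(inlay_sil if inl else tool_sil)(n),[(p[0],p[1],y) for y in yaws])
        res[c,n]=p; print(n,c,np.round(p,4),round(s,3))
        v=f["pixels"]; mm=cv2.findContours(m.astype(np.uint8),0,1)[0]
        g=(inlay_sil if inl else tool_sil)(n)(f,p,0,0,(480*4,640*4)); 
        d.setdefault(c+"v",cv2.resize(v,None,fx=4,fy=4,interpolation=cv2.INTER_CUBIC))
        cv2.drawContours(d[c+"v"],cv2.findContours(g.astype(np.uint8),0,1)[0],-1,(255,0,255),3)
pickle.dump(res,open("fit.pkl","wb"))
cv2.imwrite("pics/fit_top.png",cv2.resize(d["topv"][300:1120,480:2040],(800,420),interpolation=cv2.INTER_AREA))
E
python3 fit0.py
```

```text
cutters top [0.4318 0.1185 1.6345] 0.927
cutters scene [0.4282 0.1195 1.6633] 0.93
pliers top [ 0.4405 -0.3385 -1.7014] 0.923
pliers scene [ 0.438  -0.3355 -1.6906] 0.937
screwdriver top [ 0.4429 -0.1061  1.4395] 0.903
screwdriver scene [ 0.4403 -0.1057  1.4445] 0.916
multimeter top [ 0.4348  0.3356 -1.0798] 0.517
multimeter scene [ 0.4302  0.3352 -1.1   ] 0.953
inlay_pliers top [ 0.6725  0.2265 -0.0627] 0.931
inlay_pliers scene [ 0.6716  0.2269 -0.0626] 0.895
inlay_driver top [ 0.6725  0.0798 -0.0867] 0.947
inlay_driver scene [ 0.6717  0.08   -0.089 ] 0.922
inlay_cutters top [ 0.6777 -0.0721  0.0304] 0.932
inlay_cutters scene [ 0.6768 -0.0723  0.0222] 0.911
inlay_meter top [ 0.6752 -0.2264  0.0981] 0.969
inlay_meter scene [ 0.6743 -0.2261  0.0879] 0.965
```

View pics/fit_top.png

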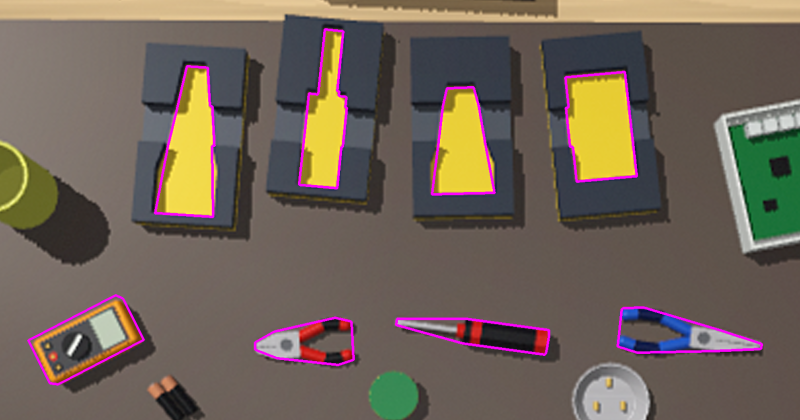

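The fit outlines match the picture. The meter fit sits on the case (its low score is only the batteries in the mask), and both cameras agree within about 4 mm. I'll start with the cutters.

```bash
cat > pp.py <<'E'
import sys, pickle, numpy as np
from plant import ctrl
res=pickle.load(open("fit.pkl","rb"))
av=lambda n:(res["top",n]+res["scene",n])/2
PRE={"cutters":.055,"pliers":.05,"screwdriver":.055,"multimeter":.075}
IN={"cutters":"inlay_cutters","pliers":"inlay_pliers","screwdriver":"inlay_driver","multimeter":"inlay_meter"}
def rot(y): c,s=np.cos(y),np.sin(y); return np.array([[c,s,0],[s,-c,0],[0,0,-1.]])
UP,ZG=.15,.020
def run(n):
    a,b=av(n),av(IN[n]); cands=[]
    for k in (0,np.pi):
      for dy in ((0,np.pi) if n=="multimeter" else (0,)):
        js=[ctrl.inverse_kinematics([p[0],p[1],z],rot(p[2]+k+e)) for p,e in((a,0),(b,dy)) for z in (UP,ZG)]
        if all(j is not None for j in js): cands.append((max(abs(j[5]) for j in js)+abs(js[0][5]-js[2][5]),k,dy))
    print(n,np.round(cands,2).tolist())
    _,k,dy=min(cands); Ra,Rb=rot(a[2]+k),rot(b[2]+k+dy)
    ctrl.set_gripper(PRE[n],40)
    ctrl.goto([a[0],a[1],UP],Ra)
    ctrl.servo_line([a[0],a[1],.06],vel=.2)
    if ctrl.servo_line([a[0],a[1],ZG],vel=.08,f_stop=12): print("touch on descent",ctrl.read_tcp_pos()); ctrl.servo_line([a[0],a[1],UP]); return
    ctrl.set_gripper(0.0,50); print("grip",round(ctrl.read_opening(),4),ctrl.read_grip_force())
    ctrl.servo_line([a[0],a[1],.04],vel=.08); ctrl.servo_line([a[0],a[1],UP],vel=.2)
    print("lifted",round(ctrl.read_opening(),4),np.round(ctrl.read_force(),2))
    ctrl.goto([b[0],b[1],UP],Rb)
    ctrl.servo_line([b[0],b[1],.06],vel=.2)
    t=ctrl.servo_line([b[0],b[1],ZG+.0085],vel=.04,f_stop=10); print("set",t,np.round(ctrl.read_tcp_pos(),4),round(ctrl.read_opening(),4))
    ctrl.set_gripper(PRE[n]); ctrl.servo_line([b[0],b[1],.07],vel=.08); ctrl.servo_line([b[0],b[1],UP],vel=.2)
    print("t",ctrl.read_time_s())
for n in sys.argv[1:]: run(n)
E
python3 pp.py cutters; python3 - <<'E'
from plant import ctrl
import cv2
for c,s in (("top",(70,270,230,470)),("scene",(180,380,230,470))):
    im=ctrl.grab_frame(c)["pixels"]; cv2.imwrite(f"pics/{c}1.png",cv2.resize(im[s[0]:s[1],s[2]:s[3]],None,fx=3,fy=3,interpolation=cv2.INTER_CUBIC))
E
```

```text
cutters [[2.66, 0.0, 0.0]]
grip -0.0 0.0
lifted 0.0002 [-0.    0.18  0.1 ]
set False [ 0.6775 -0.0723  0.0286] -0.0001
t 10.5833
```

View pics/scene1.png

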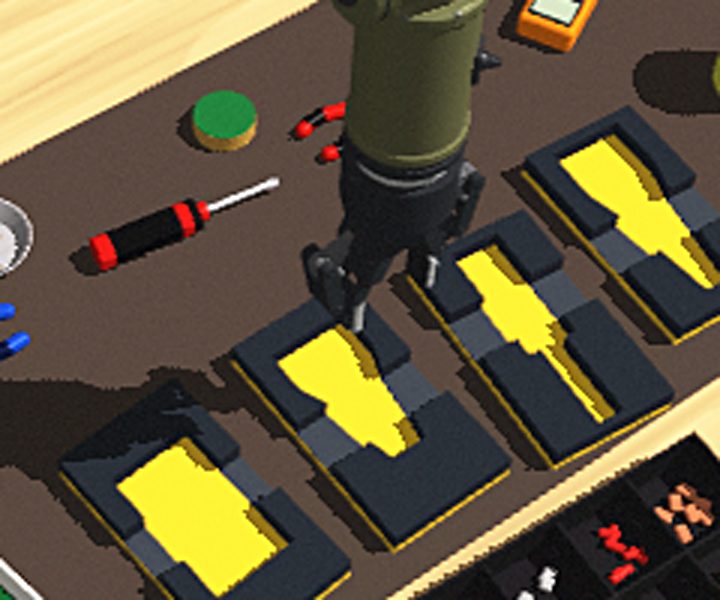

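The fingers closed on nothing. I'll check where the cutters are now.

```bash
python3 - <<'E'
from plant import ctrl
import cv2, numpy as np
from vis import *
ctrl.goto([0.55,-0.1,0.25],ctrl.read_tcp_rot())
f=ctrl.grab_frame("top"); r=ctrl.trace("cutters","top"); print([(d["score"],d["rect"]) for d in r])
im=f["pixels"]; cv2.imwrite("pics/top2.png",cv2.resize(im[190:290,210:410],None,fx=4,fy=4,interpolation=cv2.INTER_CUBIC))
s=ctrl.grab_frame("scene"); rs=ctrl.trace("cutters","scene"); print([(d["score"],d["rect"]) for d in rs])
for g,q in((f,r),(s,rs)):
    if q:
        m=colmask(g["pixels"],q[0]["rect"]); ys,xs=np.nonzero(m); p=back(g,(xs.mean(),ys.mean()),.01); print(fit(g,m,tool_sil("cutters"),[(p[0],p[1],1.6)]))
E
```

```text
[(0.81, [248.4, 232.1, 284.2, 249.4])]
[(0.64, [329.8, 206.1, 366.9, 234.7])]
(array([0.43086941, 0.1238693 , 1.65777683]), np.float64(0.9163444378346223))
(array([0.42489638, 0.12241398, 1.56292819]), np.float64(0.662007623888183))
```

View pics/top2.png

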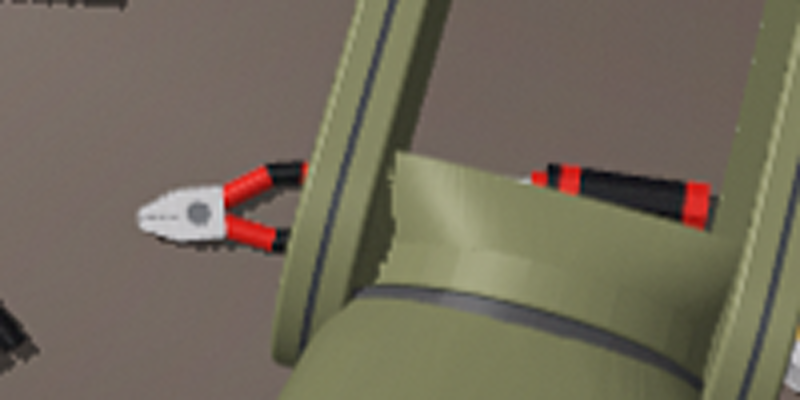

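The cutters are where they were (pivot at pixel (260,243) of the full image), so the fingertips passed over them. I'll probe the bench on an empty spot, both shut and half open, to get the real tip reach.

```bash
python3 - <<'E'
from plant import ctrl
import numpy as np
p=np.array([.51,.03]); R=ctrl.read_tcp_rot()
for o in (0.,.028,.055):
    ctrl.set_gripper(o); 
    if o==0: ctrl.goto([*p,.08],R)
    else: ctrl.servo_line([*p,.045],vel=.2)
    ctrl.servo_line([*p,.03],vel=.15)
    t=ctrl.servo_line([*p,.004],vel=.02,f_stop=4)
    print(o,round(ctrl.read_opening(),4),t,np.round(ctrl.read_tcp_pos(),4),np.round(ctrl.read_force(),1))
ctrl.servo_line([*p,.08],vel=.2); print(ctrl.read_time_s())
E
```

```text
0.0 -0.0003 False [0.5102 0.03   0.0041] [0.2 0.2 0. ]
0.028 0.028 False [0.5101 0.03   0.0041] [-0.8 -0.1 -0.1]
0.055 0.0551 False [0.5101 0.03   0.0041] [-0.1 -1.2  0.3]
20.3667
```

```bash
python3 - <<'E'
from plant import ctrl
import numpy as np,cv2
p=np.array([.51,.03])
ctrl.set_gripper(.028); ctrl.servo_line([*p,.008],vel=.2)
s=ctrl.grab_frame("scene")["pixels"]; cv2.imwrite("pics/s3.png",cv2.resize(s[150:300,250:450],None,fx=4,fy=4,interpolation=cv2.INTER_CUBIC))
try:
  t=ctrl.servo_line([*p,-.025],vel=.02,f_stop=4)
  print(t,np.round(ctrl.read_tcp_pos(),4),np.round(ctrl.read_force(),1),ctrl.read_opening())
except ctrl.PlanningError as e: print(e)
ctrl.servo_line([*p,.08],vel=.2); print(ctrl.read_time_s())
E
```

```text
True [ 0.51    0.03   -0.0093] [-1.1  0.5  5.6] 0.027834155694479393
22.8417
```

View pics/s3.png

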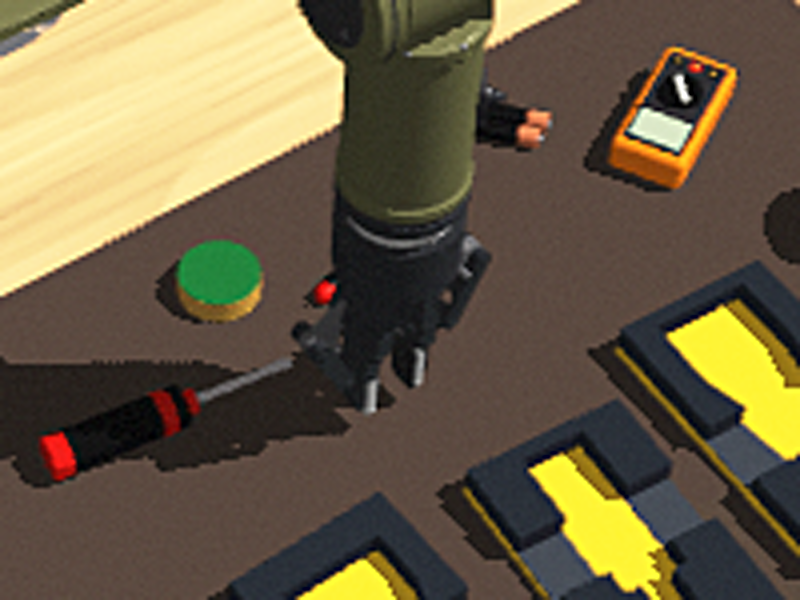

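The tips touch the bench at TCP z = -9 mm with a 28 mm opening, so the real fingers end about 20 mm higher than stated. In the picture the tips are at full-image pixels (342.5,252.5) and (353.7,245.5). I'll check the lateral offset as well, then pick relative to a sensed bench contact.

```bash
python3 - <<'E'
import pickle; from vis import *
d=pickle.load(open("p0.pkl","rb")); f=d["scene"]
for z in (.012,.017,.022): print(z,np.round(back(f,(348.1,249),z),4), np.round(back(f,(342.5,252.5),z)-back(f,(353.7,245.5),z),4))
from plant import ctrl
ctrl.goto([.51,.03,.2],ctrl.read_tcp_rot())
for c in("top","scene"):
  g=ctrl.grab_frame(c); q=proj(g,np.array([[.51,.03,.183],[.51,.03,.2]])); print(c,q.round(1).tolist())
  u=q.mean(0).astype(int); x0,y0=max(0,u[0]-60),max(0,u[1]-50)
  im=cv2.resize(g["pixels"][y0:y0+100,x0:x0+120],None,fx=4,fy=4,interpolation=cv2.INTER_CUBIC)
  for a in q: cv2.drawMarker(im,tuple(int(v) for v in (a-[x0,y0])*4),(255,0,255),0,12,1)
  d[c+"i"]=im
cv2.imwrite("pics/lat.png",np.vstack([d["scenei"]])); 
E
```

```text
0.012 [0.5134 0.0354 0.012 ] [ 0.0016 -0.0358  0.    ]
0.017 [0.5162 0.0329 0.017 ] [ 0.0016 -0.0356  0.    ]
0.022 [0.5191 0.0304 0.022 ] [ 0.0016 -0.0355  0.    ]
top [[294.0, 194.9], [293.5, 193.3]]
scene [[349.4, 203.2], [349.9, 198.1]]
```

View pics/lat.png

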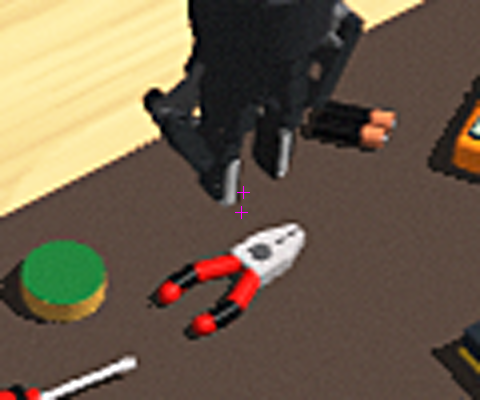

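Lateral agreement is within a few mm and any error fixed in the tool frame cancels between pick and place. Only z is off, so I'll regrip at TCP z ≈ -7 mm, with a contact guard.

```bash
python3 - <<'E'
s=open("pp.py").read()
s=s.replace('UP,ZG=.15,.020','UP=.13').replace('    a,b=av(n)','    ZG=-.0065; a,b=av(n)').replace("[a[0],a[1],.06],vel=.2","[a[0],a[1],.03],vel=.2").replace("[b[0],b[1],.06],vel=.2","[b[0],b[1],.03],vel=.2")
i=s.index("    if ctrl.servo_line"); j=s.index("    ctrl.set_gripper(0.0")
s=s[:i]+'''    if ctrl.servo_line([a[0],a[1],ZG],vel=.05,f_stop=6):
        z=ctrl.read_tcp_pos()[2]; print("touch",z)
        if z>.0: ctrl.servo_line([a[0],a[1],UP]); return False
        ZG=z+.003; ctrl.servo_line([a[0],a[1],ZG],vel=.05)
'''+s[j:]
s=s.replace("ctrl.servo_line([a[0],a[1],.04],vel=.08);",'''
    if ctrl.read_opening()<.015: ctrl.set_gripper(PRE[n]); ctrl.servo_line([a[0],a[1],UP]); return False
    ctrl.servo_line([a[0],a[1],.015],vel=.06);''')
s=s.replace('ZG+.0085],vel=.04,f_stop=10','ZG+.0075],vel=.03,f_stop=5')
s=s.replace("[b[0],b[1],.07],vel=.08","[b[0],b[1],.03],vel=.08")
s=s.replace('print("t",ctrl','return True or print("t",ctrl').replace('return True or print("t",ctrl.read_time_s())','print("t",ctrl.read_time_s()); return True')
s=s.replace("for n in sys.argv[1:]: run(n)","for n in sys.argv[1:]:\n    if not run(n): print('stopped at',n); break")
open("pp.py","w").write(s)
E
python3 pp.py cutters; python3 - <<'E'
from plant import ctrl
import cv2
s=(180,380,230,470); im=ctrl.grab_frame("scene")["pixels"]; cv2.imwrite("pics/s4.png",cv2.resize(im[s[0]:s[1],s[2]:s[3]],None,fx=3,fy=3,interpolation=cv2.INTER_CUBIC))
E
```

```text
cutters [[2.66, 0.0, 0.0]]
grip 0.0262 49.65999190695584
lifted 0.0267 [-0.6  -1.   -1.46]
set True [ 0.6768 -0.0722  0.0021] 0.0265
t 32.5167
```

View pics/s4.png

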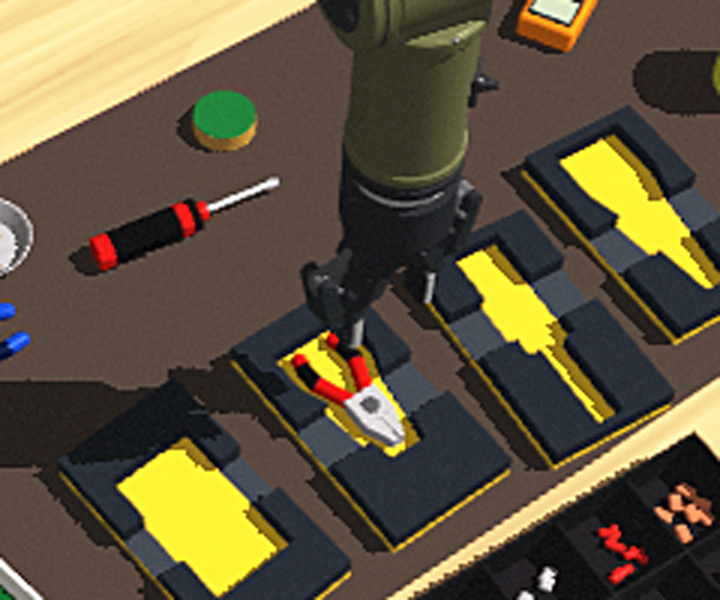

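The cutters lie in their cut-out with the pivot at crop pixel (373,405), possibly a little to the left. I'll do the driver next, then measure both.

```bash
python3 pp.py screwdriver; cat > chk.py <<'E'
import sys,pickle; from vis import *; from plant import ctrl
res=pickle.load(open("fit.pkl","rb")); IN={"cutters":"inlay_cutters","pliers":"inlay_pliers","screwdriver":"inlay_driver","multimeter":"inlay_meter"}
j=ctrl.read_tcp_pos(); 
for c in("top","scene"):
    f=ctrl.grab_frame(c)
    im=cv2.resize(f["pixels"],None,fx=4,fy=4,interpolation=cv2.INTER_CUBIC)
    for n in sys.argv[2:]:
        b=(res["top",IN[n]]+res["scene",IN[n]])/2
        h=cv2.convexHull((proj(f,world(b,M[n]+[0,0,.008]))*4).astype(np.float32)).astype(int); cv2.polylines(im,[h],True,(255,0,255),2)
        o=proj(f,world(b,np.array([[0,0,.021]])))[0]*4; cv2.drawMarker(im,tuple(int(v) for v in o),(0,255,0),0,16,2)
    cr=im[300:820,700:1900] if c=="top" else im[800:1640,960:2000]
    cv2.imwrite(f"pics/{sys.argv[1]}_{c}.png",cv2.resize(cr,None,fx=.66,fy=.66,interpolation=cv2.INTER_AREA))
E
python3 -c "
from plant import ctrl
ctrl.goto([.45,-.3,.15],ctrl.read_tcp_rot())"
python3 chk.py c1 cutters screwdriver
```

```text
screwdriver [[3.63, 0.0, 0.0]]
grip 0.0245 49.51673122588545
lifted 0.0249 [-0.   -0.75 -1.22]
set True [0.6716 0.0798 0.002 ] 0.0249
t 42.075
```

View pics/c1_top.png

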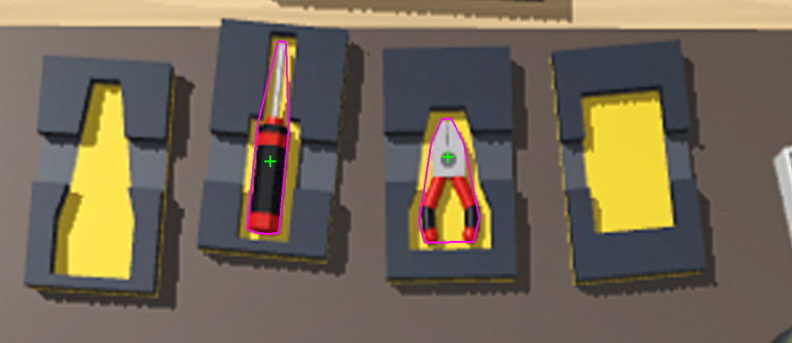

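View pics/c1_scene.png

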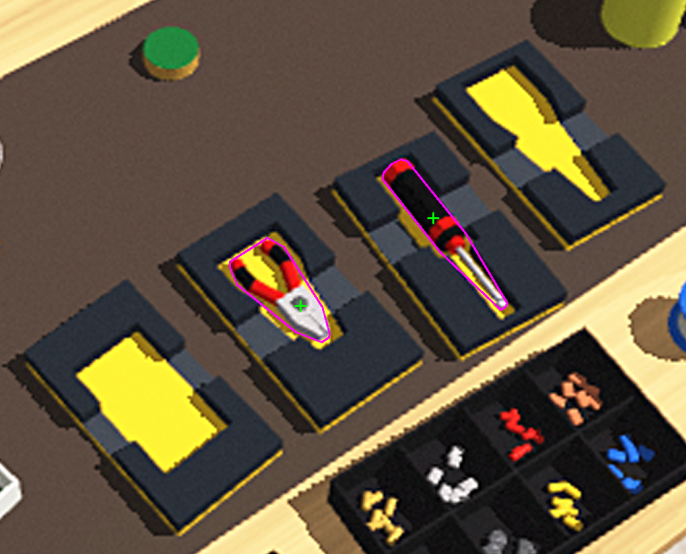

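Both cameras show the cutters and driver inside the predicted seated outlines, with the pivot on the green mark, so both are well placed. Now the pliers and the meter.

```bash
python3 pp.py pliers multimeter; python3 -c "
from plant import ctrl
R=ctrl.read_tcp_rot(); ctrl.goto([.45,.0,.2],R); print(ctrl.read_time_s())"
python3 chk.py c2 cutters screwdriver pliers multimeter
```

```text
pliers [[3.17, 0.0, 0.0], [1.88, 3.14, 0.0]]
grip 0.0202 49.346477687358856
lifted 0.0204 [-0.51 -0.28 -1.66]
set True [0.6716 0.2265 0.0021] 0.0203
t 53.825
multimeter [[4.19, 3.14, 0.0], [2.09, 3.14, 3.14]]
grip 0.0512 53.86699140071869
lifted 0.051 [-0.33 -0.22 -1.47]
set True [ 0.6743 -0.2261  0.0021] 0.051
t 63.7333
64.975
```

View pics/c2_top.png

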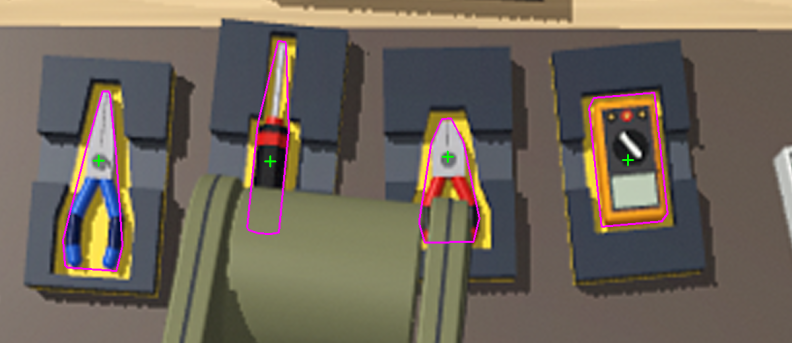

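View pics/c2_scene.png

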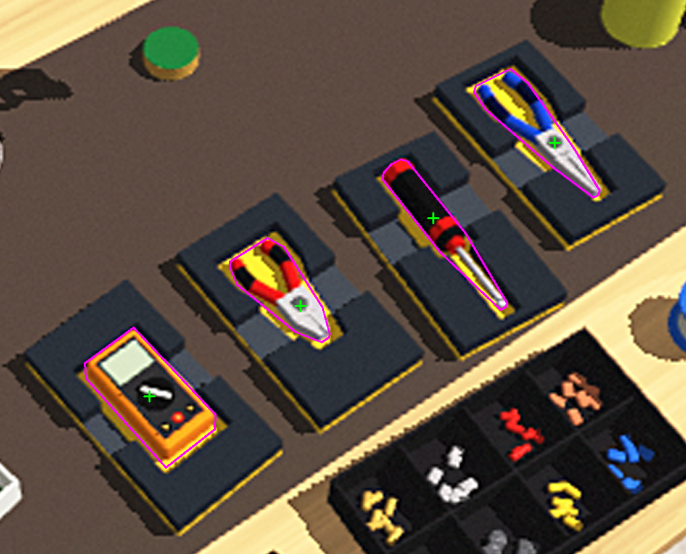

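All four tools match their seated outlines in both views; the meter is only a few mm off its mark. The mug wasn't touched, so I'm handing in.

```bash
python3 -c "
from plant import ctrl
print(ctrl.hand_in(), ctrl.read_time_s())"
```

```text
the job is handed in; nothing more can be done
the job is handed in; nothing more can be done
```

I put all four tools back in their matching inlays and handed the job in at about 65 s of the 112 s. The last pictures from both cameras show each tool in its cut-out within a few mm, but no verdict came back at hand-in.

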